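Pull a push-on cap off a control unit with a cap puller

ROBOT

A 7-joint arm with a two-finger parallel gripper is mounted at the origin on a cart in front of the work surface, level with it; the furniture and walls round the work are solid. World frame = base frame: x ahead of the robot, y to its left, z up, the work surface at z = 0. Lengths are in m, angles in rad, forces in N, time in s.
With the tool pointing down it reaches from about 0.425 to 0.875 m from the base axis. Payload 4.7 kg.
Tool frame: the origin (TCP) lies between the finger pads; the fingertips stand 14 mm ahead of it and the grasp point (between the pads) lies 5 mm behind it; z points along the fingers, y is the line along which they close (so a half turn about z gives the same grasp; the last joint's range is limited). The gripper opens to 87 mm and grips with 3 to 60 N. Pads are 19 mm wide; open, the fingers measure 117 mm over their backs; the gripper's body (75 mm by 190 mm) begins 51 mm behind the grasp point.
Start: joints at [-1.295, 0.321, -0.07, 1.45, 0.023, 1.371, -0.057], TCP at [0.168, 0.628, 0.237] pointing down, gripper open.
Joint ranges: [-2.86, 2.86], [-0.3, 2.09], [-1.38, 1.24], [0.06, 2.45], [-1.56, 4.7], [0.09, 2.05], [-2.69, 2.69]. Speed limits (rad/s): [2.57, 2.57, 3.14, 3.14, 3.14, 3.14, 3.14].

INTERFACE

Orientations are given as a rotation vector (axis times angle).
In Python, from bench import ctrl gives the robot as it stands.
- The arm moves only by the shell command python3 -m inch 'ROWS' [OPENING] [FORCE]. ROWS is JSON, a list of rows, each a list of 6 numbers: the shift along the world's x, y, z in mm, then the turn, a rotation vector about the world's x, y, z in degrees. In form: [[tx, ty, tz, rx, ry, rz], ...]. A call has 1 to 20 rows; each row is the pose to reach, as a shift and turn from the pose commanded when the call began; what a row does not reach only later rows make up. A row lasts 1/8 s, in which the tool goes at most 62.5 mm and 10.7 degrees, less where a joint would pass 70% of its speed; a pose out of reach is approached as far as the arm can. A call with a gripper value outside its range is refused whole. OPENING is the finger opening in mm, from 0 to 87, set as the call begins (- or left out, the last holds). The fingers move at their own pace and stop on an object; FORCE is the grip in N (left out, the last holds). Time passes only in rows, so rows that repeat a pose let the fingers close. It gives the time, the measured TCP pose, the force, the opening and the grip force at its end, in the units of the state.
- ctrl.get_state(): the state, without advancing time (a new reading comes with each control period).
- ctrl.get_image(name): name is "scene" or "side" or "wrist"; returns (picture, depth): 420x560x3 uint8, red, green, blue; 420x560 float32, m along the optical axis (not along the pixel's ray), 0 where there is no reading.
- ctrl.camera_params(name): a dict with "mtx" (3x3 intrinsics, pixels), "dist_coeffs" ([k1, k2, p1, p2, k3] as OpenCV has them; the pictures are not rectified), "T" (4x4, takes a point from camera to world coordinates). Camera axes: x right, y down, z forward; pixel columns grow to the right and rows downward; lengths in m; the calibration is good to about 2 mm. A picture is of the moment at which its call begins: read the wrist's pose just before it. camera_params takes no time and is no camera call; for the wrist camera it gives the pose at the moment of the call.
- ctrl.close_job(): hands the job in; it is judged then, once.
The state is a dict: "time": time; "joint_positions": joint angles; "qd": joint speeds; "joint_torque": joint torques, N m; "position": TCP position; "tool_rot": TCP orientation; "ft_force": force on the tool from outside, world axes, zero at the start; "torque": the same for the moment, N m; "grip_width": opening from 0.0 (shut) to 1.0 (fully open); "grip_force": force on a finger pad.
Only numpy, scipy, OpenCV 4.12 (cv2) and the standard library are available. Lean on these libraries where they do the work, as an engineer would, in place of code of your own. Each camera call takes 0.05 s, during which the arm holds its last target. There are 200 camera calls.

TASK

Take the cap puller by its grip and slide its fork under the head of the round cap on the control unit, gently, until the stop in the fork rests fully home against the cap's neck. Then pull straight up until the cap pops off its spindle, and set the puller down in the shallow tray with the cap still in its fork, both upright. Never touch the cap with the gripper, push or pull gently throughout, and leave the beaker, bung and timer alone.

Things in the scene. Friction and masses are not known exactly. Their poses are not given: they have to be found in the camera images.
- puller: Steel cap puller standing on its flat fork, 78 x 54 x 91 mm. Origin: underside, below the grip; x out of the fork's mouth, z up. Fork 5 mm thick, x -41 to +37, slot 23.5 mm wide, flared; lips 2.5 mm high at x 20.5 to 25.5. A dark sliding stop in the slot faces the mouth, tightly set anywhere from x -16 to -4 (not reported). Room of 42 x 33 mm under the bridge. Grey grip 18 (x) x 32 (y), z 40 to 85. 0.15 kg
- cap: Black round hollow cap, 22 mm tall, on the unit's spindle. Origin: centre of the underside, on the panel when fitted; z up. Neck 20 mm in diameter from 0 to 9.5 mm, then a head of 34 mm up to 22 mm, so there is a 9.5 mm gap under the head. Held by spring balls; pops off at about 5 to 15 N of pull. Its neck stands only a light push: 2 to 6 N shows the fork is home, 8 N is too much. Side play 0.5 mm. 30 g.
- unit: Grey control unit 140 (x) x 150 (y) mm, flat bare top panel 45 mm above the bench, on four soft rubber feet fixed to the bench: the housing gives 1 mm per 3 N up or down and 1 mm per 8 N sideways, and springs back. Origin: centre of the underside, front to -x. The cap is at x +5, y +25 mm; a low fixed dial 30 mm wide, 11 mm tall, stays at x +5, y -50 mm; a flat display behind it.
- spindle_foot (a point): The point on the panel, 45 mm above the bench, at the foot of the upright spindle (12 mm in diameter, 16 mm tall) that carries the cap.
- tray: Fixed open shallow metal tray 150 (x) x 130 (y) x 14 mm, walls and floor 3 mm thick, standing empty on the bench; rigid, so lower things onto it slowly. Origin: centre of the underside.
- beaker: Small empty glass beaker, 55 mm wide, 71 mm tall, loose on the bench; origin centre of the underside. A bystander.
- bung: Pale rubber bung, 29 mm wide, 26 mm tall, loose on the bench; origin centre of the underside. A bystander.
- timer: Flat white and blue timer 70 x 64 x 16 mm, loose on the bench; origin centre of the underside. A bystander.
Things that resemble listed ones, but are neither listed nor needed, are in the scene too. What is shaped like the puller but blue is not meant.

How it is judged:
On the way, in this order (a step that is already met when the one before it is completed fails the run):
1. the fork is under the head of the fitted cap and fully home: its stop pressed lightly (over 1 N) against the neck, the cap still on its spindle and the fork not yet raised to the head (x of cap in the frame of puller between -0.0085 and 0.0075 m and y of cap in the frame of puller between -0.0035 and 0.0035 m and z of cap in the frame of puller between -0.003 and 0.002 m and distance between cap and spindle_foot below 0.004 m and contact force between stop_c0 and cap above 1 N), for 0.1 s.
2. the cap, hooked in the fork, has been pulled up off its spindle (over 20 mm above the panel) (z of cap in the frame of unit above 0.065 m and contact force between puller and cap above 0.05 N), for 0.2 s.
At the end, for the whole second after the job is handed in: puller and cap both stand in the tray, upright (puller within 0.12 rad, cap within 0.25 rad), origins inside its walls and on its floor, the cap still in the fork (within 20 mm of the puller's middle), both at rest and released (x of cap in the frame of tray between -0.065 and 0.065 m and y of cap in the frame of tray between -0.055 and 0.055 m and x of puller in the frame of tray between -0.065 and 0.065 m and y of puller in the frame of tray between -0.055 and 0.055 m and height (world z) of cap below 0.012 m and height (world z) of puller below 0.008 m and angle between cap's own z axis and vertical below 0.25 rad and angle between puller's own z axis and vertical below 0.12 rad and horizontal distance between cap and puller below 0.02 m and linear speed of each of cap, puller below 0.02 m/s); the robot touches nothing.
It fails at once if the gripper or arm touches the cap (contact force between any of the fingers, the arm and cap above 1 N).
It fails at once if the fork pushes on the cap with over 8 N while sliding under it (not yet raised to the head), or pulls it with over 25 N ((z of cap in the frame of puller above -0.003 m and contact force between puller and cap above 8 N) or contact force between puller and cap above 25 N).
It fails at once if the puller presses on the control unit with over 15 N or on the tray with over 40 N (contact force between puller and unit above 15 N or contact force between puller and tray above 40 N).
It fails at once if the cap is tipped over (more than 0.5 rad) (angle between cap's own z axis and vertical above 0.5 rad).
It fails at once if the beaker, bung or timer is shifted by over 15 mm (distance of any of beaker, bung, timer from where it was at the start of the episode above 0.015 m).
It also fails if it takes over 72 s, if anything falls off the work surface, if the arm or the gripper's body presses on something with over 40 N, if the wrist force passes 120 N, or if a joint passes its speed limit or range.

## Working session

There is one attempt and no reset: what is moved stays moved. The work goes in short steps, Python scripts to look and compute and a shell command to move; the robot and the scene stay as the last step left them, time stands still between calls to the robot, and variables do not carry over. Pictures are saved under pics/ and viewed, at most 14 in all, crops included, and the job is handed in when it is done.

```bash
mkdir -p pics; ls; cat > h.py <<'E'
import numpy as np, cv2
from bench import ctrl
def grab(n):
    p=ctrl.camera_params(n); im,d=ctrl.get_image(n); return im,d,p
def ray(p,uv):
    q=cv2.undistortPoints(np.array(uv,float).reshape(-1,1,2),np.array(p["mtx"]),np.array(p["dist_coeffs"])).reshape(-1,2)
    T=np.array(p["T"]); d=np.c_[q,np.ones(len(q))]@T[:3,:3].T
    return T[:3,3],d
def plane(p,uv,z):
    o,d=ray(p,uv); return o+d*((z-o[2])/d[:,2])[:,None]
def cloud(d,p):
    h,w=d.shape; v,u=np.mgrid[:h,:w]; o,r=ray(p,np.c_[u.ravel(),v.ravel()])
    return (o+r*d.reshape(-1,1)).reshape(h,w,3)
E
python3 - <<'E'
from h import *
for n in("scene","side"):
    im,d,p=grab(n); cv2.imwrite(f"pics/{n}0.png",im[:,:,::-1]); np.savez(f"{n}0.npz",im=im,d=d,c=cloud(d,p)); print(n,np.array(p["T"]).round(3).tolist(),np.array(p["mtx"]).round(0).tolist())
print(ctrl.get_state())
E
```

```text
pics
scene [[-0.87, -0.251, 0.424, 0.121], [-0.492, 0.406, -0.77, 0.594], [0.021, -0.879, -0.477, 0.511], [0.0, 0.0, 0.0, 1.0]] [[396.0, 0.0, 279.0], [0.0, 396.0, 208.0], [0.0, 0.0, 1.0]]
side [[0.271, -0.73, 0.627, -0.327], [-0.962, -0.197, 0.187, -0.372], [-0.013, -0.654, -0.756, 1.086], [0.0, 0.0, 0.0, 1.0]] [[524.0, 0.0, 284.0], [0.0, 524.0, 212.0], [0.0, 0.0, 1.0]]
{'time': 0.1, 'joint_positions': array([-1.29493062,  0.32173352, -0.07009573,  1.45158322,  0.02262998,
        1.37082215, -0.05689351]), 'qd': array([-0.00181657, -0.00203579,  0.00030481, -0.00512406,  0.00077632,
        0.00045109,  0.00031594]), 'joint_torque': array([ 5.86337762e-06, -4.92570090e+01, -4.05628989e-01, -3.13401604e+01,
       -6.40608394e-02,  3.96187697e-02,  8.15080193e-05]), 'position': array([0.1681335 , 0.62736756, 0.23556578]), 'tool_rot': array([-4.09913340e-01, -3.11462524e+00,  2.75827760e-03]), 'ft_force': array([-0.17896552,  0.42101139, -0.01728495]), 'torque': array([ 0.02369353,  0.02609823, -0.02102592]), 'grip_force': 0.0, 'grip_width': 0.9982112430920889}
```

View pics/scene0.png

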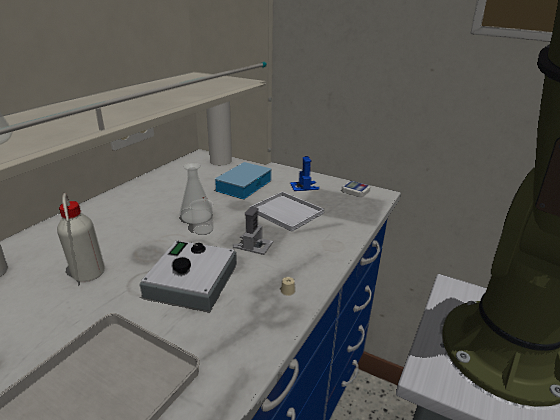

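View pics/side0.png

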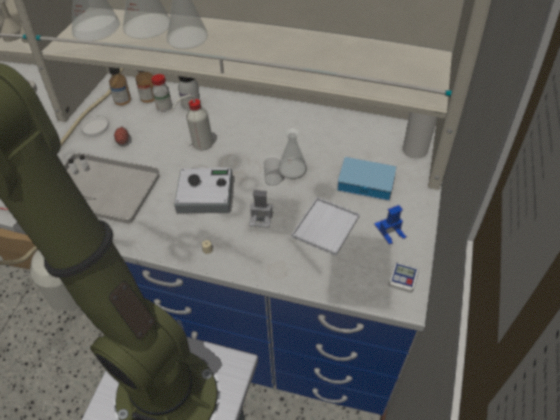

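The scene view shows the unit at (190,270), with the cap at (181,265) and the dial at (198,248). The tray is at (287,210).

Puller candidates:
- The grey puller is at (257,232) in scene and (261,208) in side.
- The blue lookalike is at (305,176) in scene and (392,222) in side, and isn't meant.

I choose the grey one. The two dark knobs are the cap at side (194,180), which is bigger and on +y, and the dial at side (221,183).

```bash
python3 - <<'E'
from h import *
a=np.load("scene0.npz");b=np.load("side0.npz")
A=cv2.resize(a["im"][195:315,130:290],None,fx=5,fy=5,interpolation=2)[:,:,::-1][:600]
B=cv2.resize(b["im"][150:260,165:300],None,fx=4,fy=4,interpolation=2)[:,:,::-1]
cv2.imwrite("pics/cA.png",A)
cv2.imwrite("pics/cB.png",B)
for nm,f in(("scene",a),("side",b)):
    c=f["c"];d=f["d"];z=c[...,2];x=c[...,0];y=c[...,1]
    ok=(d>0)&(x>.3)&(x<.95)
    # components above bench
    m=(ok&(z>.008)&(z<.13)).astype(np.uint8)
    n,l,s,ce=cv2.connectedComponentsWithStats(m)
    for i in range(1,n):
        if s[i,4]>60:
            P=c[l==i]; print(nm,i,s[i,:5],"lo",np.percentile(P,3,axis=0).round(3),"hi",np.percentile(P,97,axis=0).round(3))
    print("bench z",np.median(z[ok&(abs(z)<.02)]))
E
```

```text
scene 1 [ 208  121  207   70 7586] lo [ 0.317 -0.525  0.012] hi [ 0.909 -0.384  0.126]
scene 2 [ 215  162   57   35 1286] lo [ 0.685 -0.369  0.01 ] hi [ 0.783 -0.224  0.044]
scene 3 [ 180  171   34   62 1363] lo [ 0.656 -0.086  0.012] hi [ 0.753 -0.013  0.12 ]
scene 4 [342 181  28  14 264] lo [ 0.403 -0.472  0.009] hi [ 0.469 -0.413  0.018]
scene 7 [243 191  82  59 893] lo [ 0.471 -0.294  0.009] hi [ 0.624 -0.018  0.091]
scene 8 [  57  216   47   63 1972] lo [0.745 0.202 0.013] hi [0.783 0.255 0.127]
scene 9 [ 140  241   97   69 4618] lo [0.492 0.062 0.012] hi [0.631 0.216 0.065]
scene 12 [  0 245   7  29 132] lo [0.92  0.304 0.01 ] hi [0.939 0.326 0.054]
scene 13 [281 277  14  16 178] lo [0.382 0.046 0.009] hi [0.404 0.068 0.027]
scene 14 [   0  313  200  107 2398] lo [0.416 0.288 0.009] hi [0.621 0.484 0.025]
bench z 0.00032004216042347267
side 1 [  47   63   46   58 1331] lo [0.766 0.72  0.012] hi [0.942 0.753 0.126]
side 2 [ 61  70  71  77 860] lo [0.68  0.549 0.009] hi [0.934 0.676 0.117]
side 3 [135  71  38  41 994] lo [0.89  0.391 0.012] hi [0.945 0.51  0.123]
side 4 [178  75 
[... 599 characters left out ...]
739 -0.018  0.113]
side 52 [ 64 152  95  71 941] lo [0.418 0.287 0.009] hi [0.623 0.588 0.057]
side 61 [ 338  157   59   43 1801] lo [ 0.686 -0.371  0.012] hi [ 0.785 -0.23   0.046]
side 74 [ 174  168   59   45 2348] lo [0.493 0.05  0.016] hi [0.639 0.197 0.065]
side 95 [250 190  23  32 402] lo [ 0.526 -0.072  0.008] hi [ 0.557 -0.022  0.094]
side 108 [292 198  68  56 417] lo [ 0.469 -0.298  0.008] hi [ 0.631 -0.15   0.019]
side 115 [374 205  29  34 419] lo [ 0.557 -0.416  0.009] hi [ 0.598 -0.364  0.094]
side 262 [202 240  11  12 105] lo [0.383 0.042 0.01 ] hi [0.407 0.064 0.031]
side 286 [389 262  30  29 620] lo [ 0.403 -0.476  0.011] hi [ 0.469 -0.418  0.021]
bench z 0.0015530172040174595
```

View pics/cA.png

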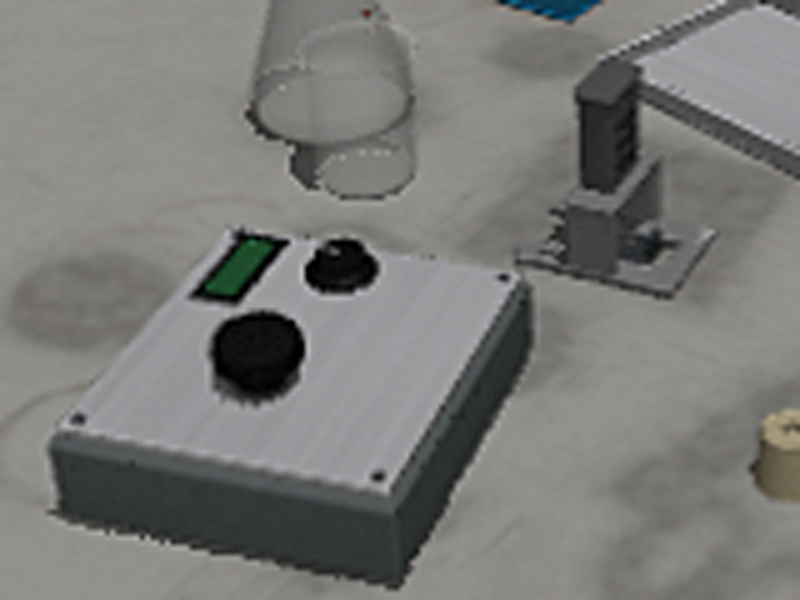

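View pics/cB.png

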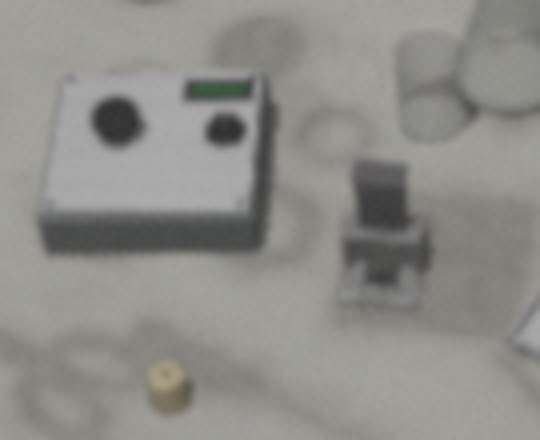

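The crops show the grey puller standing with its fork flat beside the unit, grip at crop A (608,130). The cap is the wider of the two black knobs, and the bung lies off to the right. I'll move over the puller and check its mouth direction with the wrist camera.

```bash
python3 -m inch '[[40,-50,20,0,0,0],[80,-100,40,0,0,0],[120,-150,60,0,0,0],[160,-200,65,0,0,0],[195,-250,65,0,0,3],[225,-300,65,0,0,6],[250,-355,65,0,0,9],[270,-410,65,0,0,12],[285,-465,65,0,0,15],[300,-520,65,0,0,15],[310,-575,65,0,0,15],[320,-630,65,0,0,15],[320,-670,65,0,0,15],[320,-670,65,0,0,15],[320,-670,65,0,0,15]]'
python3 - <<'E'
from h import *
im,d,p=grab("wrist"); cv2.imwrite("pics/w0.png",im[:,:,::-1]); np.savez("w0.npz",im=im,d=d,c=cloud(d,p)); print(np.array(p["T"]).round(3).tolist())
s=ctrl.get_state();print(s["joint_positions"].round(2),s["position"],s["time"])
E
```

```text
time: 1.98
position: [0.4881, -0.0412, 0.3013]
tool_rot: [0.001, -3.141, -0.001]
ft_force: [0.2, 0.1, -0.7]
grip_width: 1.002
grip_force: 0.0
[[-0.0, 0.957, 0.29, 0.408], [1.0, -0.0, 0.001, -0.042], [0.001, 0.29, -0.957, 0.45], [0.0, 0.0, 0.0, 1.0]]
[-0.57 -0.08  0.57  1.75  0.04  1.46  1.57] [ 0.48813998 -0.04064654  0.30127528] 2.025
```

View pics/w0.png

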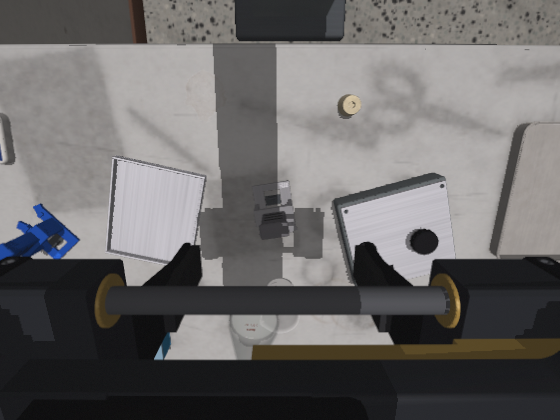

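The wrist view (up = -x, right = +y) shows the puller at (272,208), tray at (157,210), unit at (395,225) turned by about 15°, cap at (424,242), bung at (350,104), and beaker at about (280,290).

```bash
python3 - <<'E'
from h import *
f=np.load("w0.npz");im,d,c=f["im"],f["d"],f["c"]
cv2.imwrite("pics/w0c.png",cv2.resize(im[165:260,225:325],None,fx=6,fy=6,interpolation=2)[:,:,::-1])
z=c[...,2]
def rect(m,nm):
    n,l,s,_=cv2.connectedComponentsWithStats(m.astype(np.uint8)); i=1+np.argmax(s[1:,4]); P=c[l==i]
    print(nm,s[i],"med",np.median(P,axis=0).round(4),cv2.minAreaRect((P[:,:2]*1000).astype(np.float32)))
sub=np.zeros(z.shape,bool);sub[160:255,225:322]=1
print("bench",np.median(z[120:150,60:200]))
rect(sub&(z>.075)&(z<.1),"grip top")
rect(sub&(z>.003)&(z<.012),"fork")
sub=np.zeros(z.shape,bool);sub[150:300,325:480]=1
rect(sub&(z>.037)&(z<.05),"panel")
rect(sub&(z>.058)&(z<.08),"cap top")
sub=np.zeros(z.shape,bool);sub[150:262,95:215]=1
rect(sub&(z>.007)&(z<.02),"tray rim")
rect(sub&(im.min(2)>150)&(z<.007),"tray floor")
E
```

```text
bench -8.00486629654873e-05
grip top [259 219  31  21 508] med [ 0.5435 -0.0451  0.0905] ((545.4164428710938, -45.05655288696289), (19.7244873046875, 35.93577575683594), 8.719461441040039)
fork [252 181  40  28 701] med [ 0.5214 -0.0487  0.0049] ((522.5758056640625, -48.54005432128906), (35.66287612915039, 54.75778579711914), 9.465190887451172)
panel [ 337  177  119  103 7265] med [0.5523 0.1318 0.0447] ((573.5406494140625, 129.91629028320312), (137.3284454345703, 148.49342346191406), 16.14681053161621)
cap top [410 229  28  26 554] med [0.5712 0.1532 0.0664] ((572.8353881835938, 154.3642578125), (33.98663330078125, 33.49754333496094), 9.521526336669922)
tray rim [ 105  156  101  106 1039] med [ 0.5266 -0.2573  0.0129] ((552.4985961914062, -223.76499938964844), (131.1759490966797, 151.1017608642578), 77.17242431640625)
tray floor [ 111  160   92  101 7018] med [ 0.5466 -0.2272  0.0028] ((553.6761474609375, -225.32955932617188), (123.67137145996094, 142.6398162841797), 77.22785949707031)
```

View pics/w0c.png

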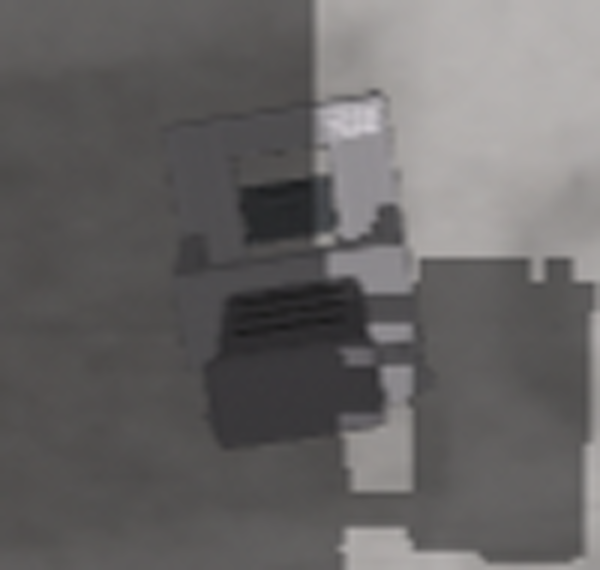

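The crop shows the fork's closed end at the near (-x) side, with the dark stop in the slot at (285,210). So the mouth faces +x, at a yaw of about +9°. The fork and grip measurements agree on an origin at about (0.5455, -0.045). I'll descend and grasp.

```bash
python3 -m inch '[[30,-2,-40,0,0,5],[57,-4,-90,0,0,9],[57,-4,-140,0,0,9],[57,-4,-180,0,0,9],[57,-4,-210,0,0,9],[57,-4,-230,0,0,9],[57,-4,-241,0,0,9],[57,-4,-241,0,0,9],[57,-4,-241,0,0,9]]' 65 40
python3 -m inch '[[0,0,0,0,0,0],[0,0,0,0,0,0],[0,0,0,0,0,0],[0,0,0,0,0,0],[0,0,0,0,0,0],[0,0,0,0,0,0],[0,0,0,0,0,0],[0,0,0,0,0,0]]' 0 40
```

```text
time: 3.15
position: [0.546, -0.0458, 0.0615]
tool_rot: [-0.247, 3.13, 0.0]
ft_force: [0.8, 0.4, 0.3]
grip_width: 0.75
grip_force: 0.0
time: 4.15
position: [0.5453, -0.046, 0.0607]
tool_rot: [-0.247, 3.132, 0.0]
ft_force: [-0.4, 0.1, 2.4]
grip_width: 0.402
grip_force: 40.0
```

```bash
python3 -m inch '[[0,0,10,0,0,0],[0,0,40,0,0,0],[-10,10,80,0,0,0],[-20,50,95,0,0,0],[-30,90,95,0,0,0],[-40,130,95,0,0,0],[-47,170,95,0,0,0],[-47,189,80,0,0,0],[-47,189,60,0,0,0],[-47,189,60,0,0,0],[-47,189,60,0,0,0]]'
python3 - <<'E'
from h import *
s=ctrl.get_state();print(s["position"],s["ft_force"],s["grip_width"])
im,d,p=grab("wrist"); c=cloud(d,p); np.savez("w1.npz",im=im,d=d,c=c,T=p["T"])
cv2.imwrite("pics/w1.png",im[:,:,::-1])
E
```

```text
time: 5.52
position: [0.4987, 0.1417, 0.1207]
tool_rot: [-0.244, 3.132, -0.001]
ft_force: [0.2, -0.1, -2.1]
grip_width: 0.407
grip_force: 40.0
[0.49874252 0.14173803 0.12069753] [ 0.20706341 -0.05377275 -2.11516592] 0.40670286073534484
```

View pics/w1.png

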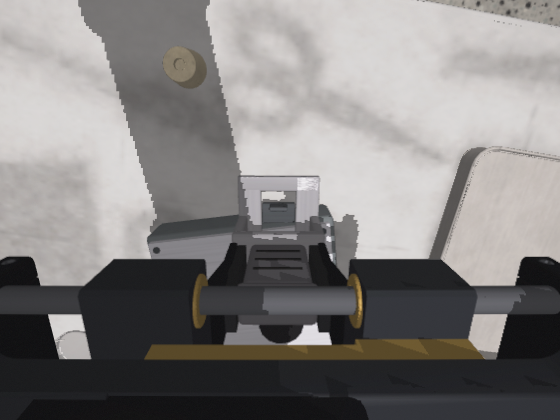

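The wrist view shows the puller held square in the fingers: fork rear edge at row ~178, columns 239–320. The cap is visible beyond it at (282,330).

```bash
python3 - <<'E'
from h import *
f=np.load("w1.npz");im,d,c=f["im"],f["d"],f["c"];z=c[...,2];s=ctrl.get_state();t=s["position"]
print("unit panel z",np.median(z[320:340,230:245]), c[330,235],c[330,322])
yaw=np.arctan2(.244,3.132)*2; u=np.array([np.cos(yaw),np.sin(yaw)]); v=np.array([-u[1],u[0]]);print("yaw",np.degrees(yaw))
L=lambda P:np.c_[(P[:,:2]-t[:2])@u,(P[:,:2]-t[:2])@v,P[:,2]]*[1000,1000,1000]
sub=np.zeros(z.shape,bool);sub[172:225,230:330]=1
m=sub&(z>.055)&(z<.075)
P=L(c[m]);print("fork n",len(P),"z",np.median(P[:,2]),"x,y lo",np.percentile(P,1,axis=0),"hi",np.percentile(P,99,axis=0))
print("rect",cv2.minAreaRect(P[:,:2].astype(np.float32)))
for r in(182,190,200,210): # left/right edges by row
    q=np.where(m[r,230:330])[0]+230; print(r,q.min(),q.max(),L(c[r,[q.min(),q.max()]]).round(1).tolist())
sub[:]=0;sub[305:345,235:325]=1
m=sub&(im.max(2)<70)&(z>.045)&(z<.075); P=L(c[m]);print("cap n",len(P),P.min(0).round(1),P.max(0).round(1),np.median(P,0))
T=P[P[:,2]>63];print(len(T),cv2.minEnclosingCircle(T[:,:2].astype(np.float32)) if len(T) else 0)
v_,u_=np.where(m);print(u_.min(),u_.max(),v_.min(),v_.max())
E
```

```text
unit panel z 0.045293866037158695 [0.51083917 0.12491882 0.15524711] [0.50460085 0.16173663 0.1558678 ]
yaw 8.909316493778672
fork n 3388 z 65.08075333392992 x,y lo [-40.3121239  -26.26343387  62.98498096] hi [-7.462762   26.98402382 74.14627882]
rect ((-23.469913482666016, 0.414794921875), (54.682064056396484, 34.40510559082031), 89.90360260009766)
182 238 319 [[-36.2, -26.7, 63.7], [-36.6, 27.1, 65.7]]
190 238 319 [[-30.9, -26.8, 64.4], [-31.1, 27.3, 65.4]]
200 239 318 [[-24.4, -26.1, 66.2], [-24.0, 27.1, 64.6]]
210 239 318 [[-17.0, -26.5, 65.0], [-17.1, 27.2, 65.4]]
cap n 607 [ 73.6 -14.8  61.9] [90.9 18.4 68.4] [80.07114023  2.30039211 66.71849543]
605 ((76.62771606445312, 2.3228631019592285), 16.161090850830078)
259 302 325 342
```

```bash
python3 -m inch '[[0,1.5,-6,0,0,0],[0,1.5,-10,0,0,0],[0,1.5,-11,0,0,0],[0,1.5,-12,0,0,0],[0,1.5,-12,0,0,0],[0,1.5,-12,0,0,0]]'
for i in 1 2 3; do python3 -m inch '[[0,0,-0.5,0,0,0],[0,0,-1,0,0,0],[0,0,-1,0,0,0],[0,0,-1,0,0,0]]' | grep -E "pos|force"; done
```

```text
time: 6.32
position: [0.4984, 0.1444, 0.1087]
tool_rot: [-0.246, 3.132, 0.0]
ft_force: [-0.7, -0.2, -2.2]
grip_width: 0.402
grip_force: 40.0
position: [0.4983, 0.1443, 0.1076]
ft_force: [0.1, -0.1, -2.4]
grip_force: 40.0
position: [0.4982, 0.1443, 0.1066]
ft_force: [0.4, 0.3, -1.5]
grip_force: 40.0
position: [0.4983, 0.1443, 0.1056]
ft_force: [-0.9, 0.2, -1.7]
grip_force: 40.0
```

```bash
for i in 1 2 3; do python3 -m inch '[[0,0,-0.3,0,0,0],[0,0,-0.5,0,0,0],[0,0,-0.5,0,0,0],[0,0,-0.5,0,0,0]]' | grep -E "pos|ft_force"; done
```

```text
position: [0.4983, 0.1444, 0.1052]
ft_force: [-0.4, 0.5, -0.4]
position: [0.4983, 0.1444, 0.1047]
ft_force: [-0.8, -0.3, 1.3]
position: [0.4984, 0.1444, 0.1042]
ft_force: [-1.0, 0.2, 3.4]
```

```bash
python3 -m inch '[[0,-0.6,1.2,0,0,0],[0.2,-1.2,2.2,0,0,0],[0.2,-1.2,2.2,0,0,0],[0.2,-1.2,2.2,0,0,0]]' | grep -E "pos|ft_force"
python3 -m inch '[[5,0.8,0,0,0,0],[10,1.6,0,0,0,0],[15,2.3,0,0,0,0],[20,3.1,0,0,0,0],[23,3.6,0,0,0,0],[26,4.1,0,0,0,0],[29,4.6,0,0,0,0],[32,5,0,0,0,0],[35,5.5,0,0,0,0],[35,5.5,0,0,0,0],[35,5.5,0,0,0,0]]' | grep -E "time|pos|ft_force"
```

```text
position: [0.4983, 0.143, 0.106]
ft_force: [-0.8, -0.2, -2.3]
time: 11.2
position: [0.5334, 0.1486, 0.1062]
ft_force: [0.4, -0.2, -2.4]
```

```bash
python3 -m inch '[[2,0.3,0,0,0,0],[4,0.6,0,0,0,0],[6,0.9,0,0,0,0],[8,1.25,0,0,0,0],[8,1.25,0,0,0,0]]' | grep -E "pos|ft_force"
python3 -m inch '[[2,0.3,0,0,0,0],[4,0.6,0,0,0,0],[6,0.9,0,0,0,0],[8,1.25,0,0,0,0],[8,1.25,0,0,0,0]]' | grep -E "pos|ft_force"
```

```text
position: [0.5416, 0.1499, 0.1063]
ft_force: [-0.5, -0.8, -1.5]
position: [0.5496, 0.1512, 0.1063]
ft_force: [-0.1, 0.2, -1.3]
```

```bash
python3 -m inch '[[2,0.3,0,0,0,0],[4,0.6,0,0,0,0],[6,0.9,0,0,0,0],[8,1.25,0,0,0,0],[10,1.55,0,0,0,0],[12,1.9,0,0,0,0],[12,1.9,0,0,0,0],[12,1.9,0,0,0,0]]' | grep -E "pos|ft_force"
python3 -m inch '[[0.7,0.1,0,0,0,0],[1.5,0.25,0,0,0,0],[1.5,0.25,0,0,0,0],[1.5,0.25,0,0,0,0]]' | grep -E "pos|ft_force"
python3 -m inch '[[0.7,0.1,0,0,0,0],[1,0.15,0,0,0,0],[1,0.15,0,0,0,0],[1,0.15,0,0,0,0]]' | grep -E "pos|ft_force"
python3 - <<'E'
from h import *
im,d,p=grab("scene"); cv2.imwrite("pics/s1.png",cv2.resize(im[200:310,120:260],None,fx=5,fy=5,interpolation=2)[:,:,::-1])
E
```

```text
position: [0.5614, 0.153, 0.1062]
ft_force: [-1.0, 0.2, -2.3]
position: [0.5629, 0.1533, 0.1063]
ft_force: [-0.6, 0.2, -1.2]
position: [0.5639, 0.1535, 0.1063]
ft_force: [0.7, -0.4, -1.8]
```

View pics/s1.png

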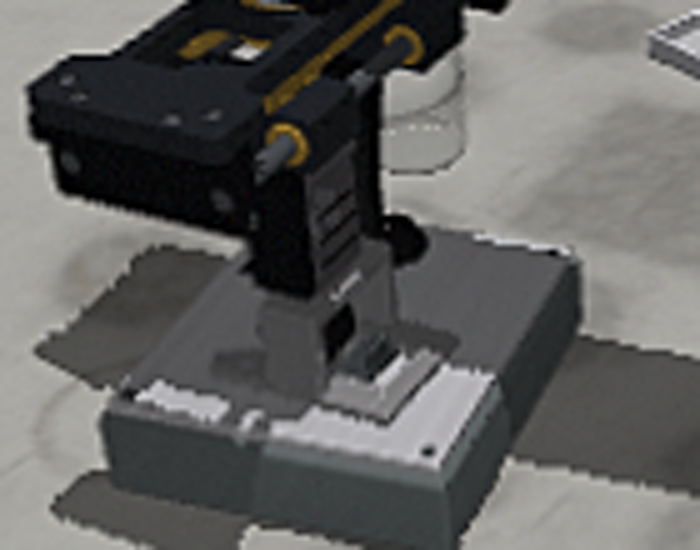

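The scene crop shows the cap under the bridge at (340,330), the stop still behind it at (375,358), and the fork flat on the panel. I'll continue in small steps.

```bash
python3 -m inch '[[0.5,0.1,0,0,0,0],[1,0.15,0,0,0,0],[1,0.15,0,0,0,0]]' | grep -E "pos|ft_force"
python3 -m inch '[[0.5,0.1,0,0,0,0],[1,0.15,0,0,0,0],[1,0.15,0,0,0,0]]' | grep -E "pos|ft_force"
```

```text
position: [0.565, 0.1537, 0.1063]
ft_force: [0.3, -0.7, -2.0]
position: [0.566, 0.1538, 0.1063]
ft_force: [0.2, 0.6, -2.2]
```

```bash
python3 -m inch '[[0.5,0.1,0,0,0,0],[1,0.15,0,0,0,0],[1,0.15,0,0,0,0]]' | grep -E "pos|ft_force"
python3 -m inch '[[0,0,0,0,0,0]]' | grep -E "ft_force"
```

```text
position: [0.567, 0.1539, 0.1063]
ft_force: [0.6, 0.7, -1.6]
ft_force: [-0.8, -0.4, -1.2]
```

```bash
python3 -m inch '[[0.5,0.1,0,0,0,0],[1,0.15,0,0,0,0],[1,0.15,0,0,0,0]]' | grep -E "pos|ft_force"
python3 -m inch '[[0,0,0,0,0,0]]' | grep -E "ft_force"
```

```text
position: [0.568, 0.154, 0.1063]
ft_force: [0.4, 0.1, -2.1]
ft_force: [-0.0, 1.0, -2.5]
```

```bash
python3 -m inch '[[0.5,0.1,0,0,0,0],[1,0.15,0,0,0,0],[1,0.15,0,0,0,0]]' | grep -E "pos|ft_force"
python3 -m inch '[[0,0,0,0,0,0]]' | grep -E "ft_force"
```

```text
position: [0.569, 0.1542, 0.1063]
ft_force: [0.9, -0.3, -2.0]
ft_force: [-0.2, -0.1, -1.1]
```

```bash
python3 -m inch '[[0.5,0.1,0,0,0,0],[1,0.15,0,0,0,0],[1,0.15,0,0,0,0]]' | grep -E "pos|ft_force"
python3 -m inch '[[0,0,0,0,0,0]]' | grep -E "ft_force"
```

```text
position: [0.57, 0.1544, 0.1063]
ft_force: [-0.2, -0.3, -1.8]
ft_force: [0.0, -0.4, -2.3]
```

```bash
python3 -m inch '[[0.3,0.05,0,0,0,0],[0.5,0.1,0,0,0,0],[0.5,0.1,0,0,0,0]]' | grep -E "pos|ft_force"
python3 -m inch '[[0,0,0,0,0,0]]' | grep -E "ft_force"
```

```text
position: [0.5705, 0.1545, 0.1063]
ft_force: [-0.3, -0.1, -1.7]
ft_force: [-0.7, 0.1, -2.4]
```

```bash
python3 -m inch '[[0.5,0.1,0,0,0,0],[0.8,0.1,0,0,0,0],[0.8,0.1,0,0,0,0],[0.8,0.1,0,0,0,0]]' | grep -E "pos|ft_force"
python3 -m inch '[[0,0,0,0,0,0]]' | grep -E "ft_force"
```

```text
position: [0.5712, 0.1546, 0.1063]
ft_force: [0.3, 1.3, -1.6]
ft_force: [-0.3, -0.4, -1.2]
```

```bash
python3 -m inch '[[0.5,0.1,0,0,0,0],[0.8,0.15,0,0,0,0],[0.8,0.15,0,0,0,0],[0.8,0.15,0,0,0,0]]' | grep -E "pos|ft_force"
python3 -m inch '[[0,0,0,0,0,0]]' | grep -E "ft_force"
```

```text
position: [0.572, 0.1547, 0.1062]
ft_force: [-1.4, -0.4, -1.3]
ft_force: [-0.4, 0.5, -0.4]
```

```bash
python3 -m inch '[[0.3,0.05,0,0,0,0],[0.5,0.1,0,0,0,0],[0.5,0.1,0,0,0,0]]' | grep -E "pos|ft_force"
python3 -m inch '[[0,0,0,0,0,0]]' | grep -E "ft_force"
```

```text
position: [0.5725, 0.1548, 0.1062]
ft_force: [-0.7, 0.1, -3.0]
ft_force: [-0.1, 0.2, -1.5]
```

```bash
python3 -m inch '[[0.4,0.05,0,0,0,0],[0.7,0.1,0,0,0,0],[0.7,0.1,0,0,0,0],[0.7,0.1,0,0,0,0]]' | grep -E "pos|ft_force"
python3 -m inch '[[0,0,0,0,0,0]]' | grep -E "ft_force"
```

```text
position: [0.5731, 0.1549, 0.1062]
ft_force: [-2.1, -0.9, -1.9]
ft_force: [-1.5, 1.0, -2.5]
```

```bash
python3 -m inch '[[0.4,0.05,0,0,0,0],[0.7,0.1,0,0,0,0],[0.7,0.1,0,0,0,0],[0.7,0.1,0,0,0,0]]' | grep -E "pos|ft_force"
python3 -m inch '[[0,0,0,0,0,0]]' | grep -E "ft_force"
```

```text
position: [0.5738, 0.155, 0.1063]
ft_force: [-1.6, -0.5, -1.3]
ft_force: [-2.4, -0.8, -1.3]
```

```bash
python3 -m inch '[[0.3,0.05,0,0,0,0],[0.5,0.1,0,0,0,0],[0.5,0.1,0,0,0,0]]' | grep -E "pos|ft_force"
python3 -m inch '[[0,0,0,0,0,0]]' | grep -E "ft_force"
```

```text
position: [0.5744, 0.1551, 0.1063]
ft_force: [-3.0, -0.7, -1.4]
ft_force: [-3.2, -0.4, -1.3]
```

```bash
python3 -m inch '[[0.2,0,0,0,0,0],[0.3,0.05,0,0,0,0],[0.3,0.05,0,0,0,0],[0.3,0.05,0,0,0,0]]' | grep -E "time|pos|ft_force"
python3 -m inch '[[0,0,0,0,0,0],[0,0,0,0,0,0]]' | grep -E "ft_force"
python3 - <<'E'
from h import *
im,d,p=grab("scene"); cv2.imwrite("pics/s2.png",cv2.resize(im[225:295,150:230],None,fx=7,fy=7,interpolation=2)[:,:,::-1])
E
```

```text
time: 21.75
position: [0.5747, 0.1552, 0.1063]
ft_force: [-3.2, 0.1, -0.1]
ft_force: [-3.4, -0.6, -1.1]
```

View pics/s2.png

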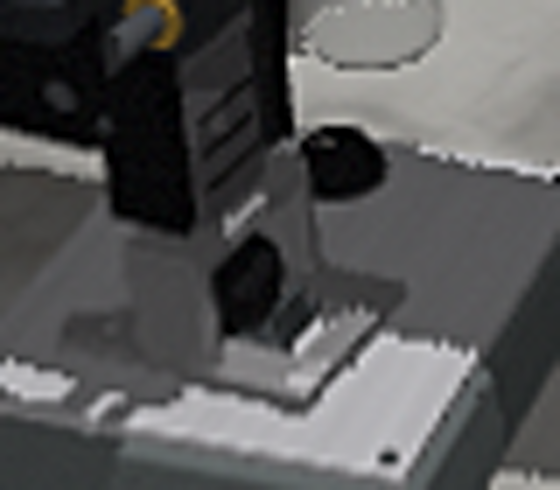

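The crop shows the cap right against the dark stop at (280,320), with the fork still low. The push has settled at about 3 N, so the fork is home. Now I'll pull straight up, slowly.

```bash
python3 -m inch '[[0,0,0.5,0,0,0],[0,0,1,0,0,0],[0,0,1.5,0,0,0],[0,0,2,0,0,0],[0,0,2.5,0,0,0],[0,0,3,0,0,0],[0,0,3.5,0,0,0],[0,0,4,0,0,0],[0,0,4,0,0,0]]' | grep -E "time|pos|ft_force"
python3 -m inch '[[0,0,0.5,0,0,0],[0,0,1,0,0,0],[0,0,1.5,0,0,0],[0,0,2,0,0,0],[0,0,2,0,0,0]]' | grep -E "time|pos|ft_force"
```

```text
time: 23.18
position: [0.5748, 0.1551, 0.1103]
ft_force: [-2.6, -0.8, -2.3]
time: 23.8
position: [0.5746, 0.1551, 0.1121]
ft_force: [-2.6, -0.1, -5.5]
```

```bash
python3 -m inch '[[0,0,0.5,0,0,0],[0,0,1,0,0,0],[0,0,1.5,0,0,0],[0,0,2,0,0,0],[0,0,2,0,0,0]]' | grep -E "time|pos|ft_force"
```

```text
time: 24.42
position: [0.5745, 0.1551, 0.114]
ft_force: [-3.2, -0.1, -8.1]
```

```bash
python3 -m inch '[[0,0,0.5,0,0,0],[0,0,1,0,0,0],[0,0,1.5,0,0,0],[0,0,2,0,0,0],[0,0,2,0,0,0]]' | grep -E "time|pos|ft_force"
```

```text
time: 25.05
position: [0.5753, 0.1552, 0.1171]
ft_force: [-2.5, -0.7, -4.0]
```

```bash
python3 -m inch '[[0,0,1,0,0,0],[0,0,2,0,0,0],[0,0,3,0,0,0],[0,0,5,0,0,0],[0,0,7,0,0,0],[0,0,9,0,0,0],[0,0,11,0,0,0],[0,0,13,0,0,0],[0,0,15,0,0,0],[0,0,17,0,0,0],[0,0,20,0,0,0],[0,0,24,0,0,0],[0,0,29,0,0,0],[0,0,34,0,0,0],[0,0,38,0,0,0],[0,0,40,0,0,0],[0,0,40,0,0,0],[0,0,40,0,0,0]]' | grep -E "time|pos|ft_force"
python3 - <<'E'
from h import *
im,d,p=grab("scene"); cv2.imwrite("pics/s3.png",cv2.resize(im[190:295,140:250],None,fx=5,fy=5,interpolation=2)[:,:,::-1])
E
```

```text
time: 27.3
position: [0.5746, 0.1551, 0.1561]
ft_force: [-0.4, 0.6, -2.4]
```

View pics/s3.png

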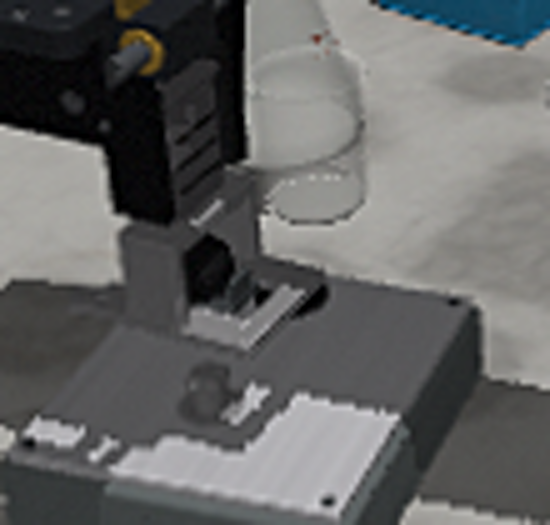

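The crop shows the spindle bare at (207,390) and the cap hanging in the fork under the bridge. Next I'll carry it smoothly to the tray, keeping clear of the beaker.

```bash
python3 -m inch '[[-2,0,3,0,0,0],[-6,-3,7,0,0,0],[-12,-9,11,0,0,0],[-20,-18,14,0,0,0],[-28,-31,15,0,0,0],[-36,-47,15,0,0,0],[-43,-66,15,0,0,0],[-49,-88,15,0,0,0],[-53,-112,15,0,0,0],[-55,-138,15,0,0,0],[-55,-165,15,0,0,0],[-55,-192,15,0,0,0],[-55,-219,15,0,0,0],[-54,-246,15,0,0,0],[-51,-273,15,0,0,0],[-46,-300,15,0,0,0],[-40,-324,15,0,0,0],[-33,-345,15,0,0,0],[-27,-362,15,0,0,0],[-24,-372,15,0,0,0]]' | grep -E "time|pos|ft_force"
python3 -m inch '[[-1,-5,-3,0,0,0],[1,-8,-10,0,0,0],[2,-8,-20,0,0,0],[2,-8,-32,0,0,0],[2,-8,-45,0,0,0],[2,-8,-58,0,0,0],[2,-8,-70,0,0,0],[2,-8,-80,0,0,0],[2,-8,-88,0,0,0],[2,-8,-92,0,0,0],[2,-8,-93,0,0,0],[2,-8,-93,0,0,0]]' | grep -E "time|pos|ft_force"
python3 - <<'E'
from h import *
im,d,p=grab("scene"); cv2.imwrite("pics/s4.png",cv2.resize(im[150:250,225:335],None,fx=5,fy=5,interpolation=2)[:,:,::-1])
E
```

```text
time: 29.85
position: [0.5501, -0.2189, 0.1713]
ft_force: [-0.4, -0.0, -2.1]
time: 31.35
position: [0.553, -0.225, 0.0786]
ft_force: [-0.3, 0.7, -2.8]
```

View pics/s4.png

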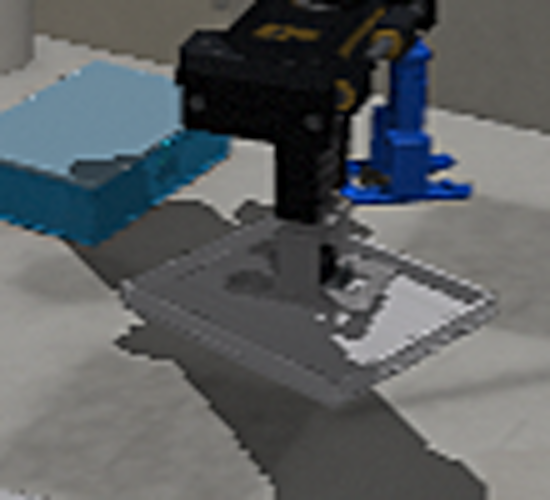

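The crop shows the puller inside the tray with the cap still under its bridge. I'll lower it slowly onto the floor.

```bash
python3 -m inch '[[0,0,-3,0,0,0],[0,0,-6,0,0,0],[0,0,-8,0,0,0],[0,0,-9,0,0,0],[0,0,-10,0,0,0],[0,0,-11,0,0,0],[0,0,-12,0,0,0],[0,0,-13,0,0,0],[0,0,-13.5,0,0,0],[0,0,-14,0,0,0],[0,0,-14,0,0,0]]' | grep -E "time|pos|ft_force"
python3 -m inch '[[0,0,-0.3,0,0,0],[0,0,-0.5,0,0,0],[0,0,-0.5,0,0,0]]' | grep -E "time|pos|ft_force"
```

```text
time: 32.78
position: [0.5527, -0.2248, 0.0642]
ft_force: [0.3, 0.9, -1.9]
time: 33.15
position: [0.5528, -0.2248, 0.0638]
ft_force: [0.3, 0.3, -1.4]
```

```bash
python3 -m inch '[[0,0,-0.2,0,0,0],[0,0,-0.4,0,0,0],[0,0,-0.4,0,0,0]]' | grep -E "time|pos|ft_force"
```

```text
time: 33.52
position: [0.5529, -0.2248, 0.0638]
ft_force: [-0.6, 0.3, 2.6]
```

```bash
python3 -m inch '[[0,0,0,0,0,0],[0,0,0,0,0,0],[0,0,0,0,0,0],[0,0,0,0,0,0]]' 55
python3 -m inch '[[0,0,5,0,0,0],[0,0,15,0,0,0],[0,0,30,0,0,0],[0,0,60,0,0,0],[0,0,100,0,0,0],[-20,0,140,0,0,0],[-20,0,140,0,0,0],[-20,0,140,0,0,0]]' | grep -E "time|pos|ft_force"
python3 - <<'E'
from h import *
im,d,p=grab("wrist"); c=cloud(d,p)
cv2.imwrite("pics/w5.png",im[130:400,150:410][:,:,::-1].repeat(2,0).repeat(2,1))
m=(c[...,2]>.08)&(c[...,2]<.1)&(abs(c[...,0]-.553)<.06)&(abs(c[...,1]+.225)<.06);P=c[m]
print(len(P),np.median(P,0),cv2.minAreaRect((P[:,:2]*1000).astype(np.float32)))
E
```

```text
time: 34.02
position: [0.5528, -0.2249, 0.0633]
tool_rot: [-0.246, 3.132, -0.0]
ft_force: [0.4, -0.1, -0.1]
grip_width: 0.627
grip_force: 0.0
time: 35.02
position: [0.5329, -0.2245, 0.2036]
ft_force: [-0.1, 1.0, -0.9]
938 [ 0.55126236 -0.22407863  0.09365777] ((553.1642456054688, -224.23133850097656), (19.44104766845703, 35.32986831665039), 9.693755149841309)
```

View pics/w5.png

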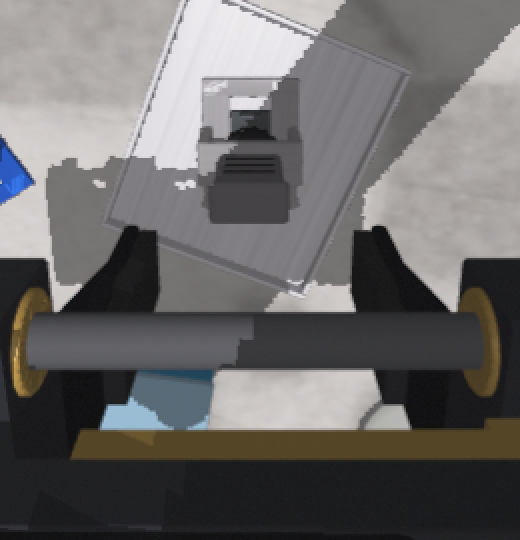

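The picture shows the puller upright in the middle of the tray, grip at (250,195), with the cap in the fork at (252,130). The gripper is clear of everything, so I'm handing in.

```bash
python3 -c "
from bench import ctrl
print(ctrl.close_job())"
```

```text
the job is handed in; nothing more can be done
None
```

I pulled the cap off its spindle and set the puller upright in the tray with the cap still in its fork, then handed the job in at about 35 s; no verdict came back.

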